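# Draw one spacer sleeve from the spring feeder and pack it

### The arm

A 6-joint arm with a two-finger parallel gripper is mounted at the origin on the work surface. World frame = base frame: x ahead of the robot, y to its left, z up, the work surface at z = 0. Lengths are in m, angles in rad, forces in N, time in s.
With the tool pointing down it reaches from about 0.25 to 0.8 m from the base axis. Payload 8.5 kg.
Tool frame: the origin (TCP) lies on the centre line of the jaws, within the pads' length; the fingertips stand 22 mm ahead of it and the grasp point (between the pads) lies 3 mm ahead of it; z points along the fingers, y is the line along which they close (so a half turn about z gives the same grasp; the last joint's range is limited). The gripper opens to 85 mm and grips with 20 to 120 N. Pads are 22 mm wide; open, the fingers measure 114 mm over their backs; the gripper's body (76 mm by 85 mm) begins 54 mm behind the grasp point. The pads swing forward as they close: fully open they stand 13 mm farther back than shut.
Start: joints at [-1.308, 0.238, -0.013, 1.319, 0, 1.571], TCP at [0.136, -0.507, 0.253] pointing down, gripper open.
Joint ranges: [-2.66, 2.66], [-1.03, 1.9], [-1.14, 1.46], [-1.82, 2.27], [-1.45, 1.34], [-3.14, 3.14]. Speed limits (rad/s): [2.22, 2.22, 2.79, 3.14, 3.14, 3.14].

### API

Orientations are given as a unit quaternion [w, x, y, z].
In Python, from rig import arm gives the robot as it stands.
- The arm moves only by the shell command python3 -m pendant 'ROWS' [OPENING] [FORCE]. ROWS is JSON, a list of rows, each a list of 4 numbers: the shift along the world's x, y, z in cm, then the turn about the world's z in units of 6 degrees (1.0 is 6 degrees). A call has 1 to 12 rows; each row shifts and turns the commanded pose from where the row before left it; what a row does not reach is not made up. A row lasts 1/12 s, in which the tool goes at most 41.7 mm and 7.16 degrees, less where a joint would pass 70% of its speed; a pose out of reach is approached as far as the arm can. A call is refused whole if a number of a shift passes 4.17 or a number of a turn 1, either way. A call with a gripper value outside its range is refused whole. OPENING is the finger opening in cm, from 0 to 8.54, set as the call begins (- or left out, the last holds). The fingers move at their own pace and stop on an object; FORCE is the grip in N (left out, the last holds). Time passes only in rows, so rows that do not move let the fingers close. It gives the time, the measured TCP pose, the force, the opening and the grip force at its end, in the units of the state.
- arm.state(): the state, without advancing time (a new reading comes with each control period).
- arm.camera(name): name is "scene" or "top" or "wrist"; returns a dict with "image" (420x560x3 uint8, red, green, blue), "camera_matrix" (3x3 intrinsics, pixels), "k1" (the pictures are not rectified: a ray, as slopes to the right and down, at radius r is drawn at 1 + k1 r^2 times it, then the intrinsics apply), "eye" and "attitude" of the camera in the world; the wrist camera has in their place "T_tool_cam" (4x4, takes a point from camera to tool coordinates, whose origin is the TCP and whose axes are the flange's). Camera axes: x right, y down, z forward; pixel columns grow to the right and rows downward; lengths in m; the calibration is good to about 2 mm. A picture is of the moment at which its call begins: read the wrist's pose just before it. There is no depth.
- arm.job_done(): hands the job in; it is judged then, once.
The state is a dict: "clock": time; "q": joint angles; "qvel": joint speeds; "joint_efforts": joint torques, N m; "tcp_pos": TCP position; "ee_rot": TCP orientation; "ft_force": force on the tool from outside, world axes, zero at the start; "ft_torque": the same for the moment, N m; "finger_gap": opening from 0.0 (shut) to 1.0 (fully open); "grip_force": force on a finger pad.
Only numpy, scipy, OpenCV 4.12 (cv2) and the standard library are available. Lean on these libraries where they do the work, as an engineer would, in place of code of your own. Each camera call takes 0.05 s, during which the arm holds its last target. There are 200 camera calls.

### The job

Get one steel spacer sleeve out of the feeder: pull its sprung slide by the black upright handle right out to its stop, then let it go fully home so that it pushes the bottom sleeve out onto the chute. Lay that sleeve flat on the floor of the cardboard carton, in the gap between the white packet and the two round collars, lying parallel to the packet's long side. Draw only one sleeve, and leave everything else where it is.

Things in the scene. Friction and masses are not known exactly. Their poses are not given: they have to be found in the camera images.
- feeder: Grey magazine feeder bolted down (mm). Origin: on the bench under the middle of its tower. Base plate x -110 to 126, y +-45, 12 thick. Tower x +-22, y +-34, top z 170: one column of lying sleeves. Slide housing x -75 to -21, y +-24, top z 84. The slide pulls out along -x; sleeves come out on the +x side.
- chute (a point): Where a drawn sleeve comes to rest, its centre (feeder x 100, z 43), its axis along feeder y. The chute is 34 wide in y, slopes down from the tower (x 18, z 52) to an end stop (face x 115, top z 56); the sleeve's ends overhang it by 9 each side.
- slide (a joint): Feeder slide: 0 = fully home, 0.040 m = pulled right out to its stop. A spring pulls it home (5 N at home, 13 N at the stop).
- handle (a point): Grip point on the slide's black upright round handle (22 diameter, z 52 to 128 above the bench): on its axis at z 105. The handle stands at the end of a thin rod at z 66; feeder x -125 when home, -165 at the stop. Axes parallel to the feeder's.
- sleeve0: The bottom sleeve in the magazine, the one to be drawn: plain steel cylinder 30 diameter, 52 long, 0.2 kg. Origin: its centre; its own y axis is the cylinder's axis (it turns about it as it rolls).
- sleeve1: The second sleeve, the same; to stay in the magazine (it moves down).
- sleeve2: The top sleeve, the same; to stay in the magazine.
- carton_in (a point): Centre of the inner floor (4 mm above the bench) of the open cardboard carton, fixed to the bench; inside 142 (x) by 120 (y), walls 4 thick, 32 high above the floor. It is also the middle of the gap for the sleeve: 44 wide in x, running along y for the full 120; the sleeve's axis goes along y.
- packet: White boxed packet with a grey band, 48 x 114 x 34 high, lying in the carton along its -x wall. Origin: centre of its underside.
- collar0: Dark steel collar, 48 diameter, 30 high, standing in the carton at its +x wall. Origin: centre of its underside.
- collar1: The other collar, the same.
- tin: Grey tin, 66 diameter, 110 high. Leave alone. Origin: centre of its underside.
- spanner: Steel spanner, 190 long, lying flat along its x. Leave alone.
- screwdriver: Screwdriver, 180 long, lying along its x. Leave alone.
- star_knob: Black star-shaped knob, 56 across, 32 high, standing on its steel boss. Leave alone. Origin: centre of its underside.
- casting: Grey cast tool rest, 170 x 75 x 98 high. Leave alone. Origin: centre of its underside.

How it is judged:
By the outcome, as a careful person would: the job done as asked, in the order asked, and still so for the second after the job is handed in, with the robot touching nothing.
It also fails if it takes over 54 s, if anything falls off the work surface, if the arm or the gripper's body presses on something with over 40 N, if the wrist force passes 120 N, or if a joint passes its speed limit or range.

## Working session

There is one attempt and no reset: what is moved stays moved. The work goes in short steps, Python scripts to look and compute and a shell command to move; the robot and the scene stay as the last step left them, time stands still between calls to the robot, and variables do not carry over. Pictures are saved under pics/ and viewed, at most 10 in all, crops included, and the job is handed in when it is done.

```bash
ls; mkdir -p pics
cat > h.py <<'E'
import numpy as np, cv2
from rig import arm
E
python3 - <<'E'
from h import *
s=arm.state(); print({k:np.round(v,3) for k,v in s.items()})
ims=[]
for n in ("scene","top"):
    c=arm.camera(n); cv2.imwrite(f"pics/{n}0.png",c["image"][:,:,::-1]); 
    np.save(f"{n}0.npy",c,allow_pickle=True)
    print(n,c["camera_matrix"],c["k1"],c["eye"],c["attitude"])
E
```

```text
pics
{'clock': np.float64(0.0), 'q': array([-1.308,  0.239, -0.014,  1.319,  0.   ,  1.571]), 'qvel': array([-0.002, -0.003,  0.   ,  0.   ,  0.001, -0.001]), 'joint_efforts': array([-0.0000e+00, -5.3878e+01,  3.4644e+01,  1.8000e-02,  0.0000e+00,
        0.0000e+00]), 'tcp_pos': array([ 0.136, -0.507,  0.253]), 'ee_rot': array([-0.001,  0.991,  0.131, -0.   ]), 'ft_force': array([0.221, 0.06 , 0.146]), 'ft_torque': array([-0.028,  0.02 , -0.03 ]), 'grip_force': np.float64(0.0), 'finger_gap': np.float64(1.002)}
scene [[447.40785661   0.         281.71248731]
 [  0.         447.40785661 207.84512221]
 [  0.           0.           1.        ]] -0.04569165103661682 [0.90527432 0.5542522  1.08679864] [-0.07656832  0.2125831   0.92710366 -0.29903932]
top [[472.94530965   0.         277.84826512]
 [  0.         472.94530965 204.8124755 ]
 [  0.           0.           1.        ]] 0.001326169052605592 [ 0.41513623 -0.07371528  1.29868008] [-0.05616521  0.71120075 -0.69939575  0.04341138]
```

View pics/scene0.png

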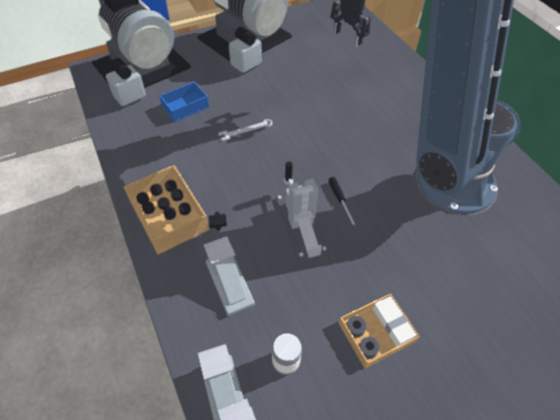

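View pics/top0.png

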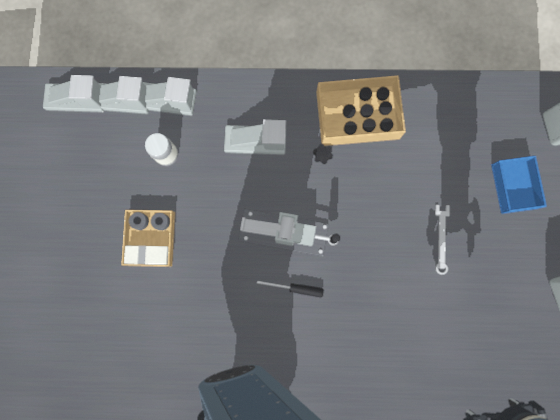

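The scene view shows the feeder at about (302,205), with its black handle at (289,172) and the carton at (378,330). The top view has the feeder tower at (288,228), handle (334,239), chute running left to (245,226), and carton (148,238). Next I'll take enlarged crops with rays.

```bash
cat > h.py <<'E'
import numpy as np, cv2
from rig import arm
from scipy.spatial.transform import Rotation as R
def quat(q): return R.from_quat(q,scalar_first=True).as_matrix()
def grab(name):
    s=arm.state(); c=arm.camera(name)
    if name=="wrist":
        T=np.asarray(c["T_tool_cam"]); Rt=quat(s["ee_rot"])
        c["eye"]=s["tcp_pos"]+Rt@T[:3,3]; c["M"]=Rt@T[:3,:3]
    else: c["M"]=quat(c["attitude"]); c["eye"]=np.asarray(c["eye"])
    return c
def dist(c): return np.array([c["k1"],0,0,0,0.])
def ray(c,p):
    K=np.asarray(c["camera_matrix"])
    n=cv2.undistortPoints(np.array(p,float).reshape(-1,1,2),K,dist(c))[:,0]
    return np.c_[n,np.ones(len(n))]@c["M"].T
def onz(c,p,z):
    d=ray(c,p); return c["eye"]+d*((z-c["eye"][2])/d[:,2])[:,None]
def tri(cs,ps):
    A=np.zeros((3,3));b=np.zeros(3);L=[]
    for c,p in zip(cs,ps):
        d=ray(c,[p])[0]; d/=np.linalg.norm(d); P=np.eye(3)-np.outer(d,d); A+=P;b+=P@c["eye"];L.append((P,c["eye"]))
    x=np.linalg.solve(A,b); return x,[np.linalg.norm(P@(x-e)) for P,e in L]
def proj(c,X):
    Y=(np.atleast_2d(X)-c["eye"])@c["M"]
    return cv2.projectPoints(Y,np.zeros(3),np.zeros(3),np.asarray(c["camera_matrix"]),dist(c))[0][:,0]
E
python3 - <<'E'
from h import *
cs={}
for n in("scene","top"):
    c=np.load(n+"0.npy",allow_pickle=True).item(); c["M"]=quat(c["attitude"]); c["eye"]=np.asarray(c["eye"]);cs[n]=c
    np.save(n+"0.npy",c,allow_pickle=True)
t=cs["top"]
for nm,p,z in [("base",(0,0),0)]:
    print(proj(t,[0,0,0]),proj(cs["scene"],[0,0,0]))
print("carton",onz(t,[(148,238)],.036)); print("handle",onz(t,[(334,239)],.128)); print("tower",onz(t,[(288,226)],.17))
print(tri([t,cs["scene"]],[(334,239),(289,165)]))
def crop(n,x,y,w,h,k): return cv2.resize(cs[n]["image"][y:y+h,x:x+w,::-1],None,fx=k,fy=k,interpolation=cv2.INTER_CUBIC)
a=crop("top",230,200,130,65,6)       #780x390
b=crop("top",115,200,66,70,3); d=crop("scene",265,155,70,70,3);e=crop("scene",330,285,100,70,3)
r=np.hstack([b,d,e]); r=np.pad(r,((0,0),(0,780-r.shape[1]),(0,0))) if r.shape[1]<=780 else r[:,:780]
cv2.imwrite("pics/crop1.png",np.vstack([a,r]))
E
```

```text
[[255.0183441 432.912016 ]] [[455.56881449 181.9271759 ]]
carton [[0.49879212 0.29744475 0.036     ]]
handle [[ 0.49794378 -0.19128155  0.128     ]]
tower [[ 0.52425528 -0.07709194  0.17      ]]
(array([ 0.49912114, -0.19231455,  0.12452769]), [np.float64(0.001148277195529827), np.float64(0.0011482771955296644)])
```

View pics/crop1.png

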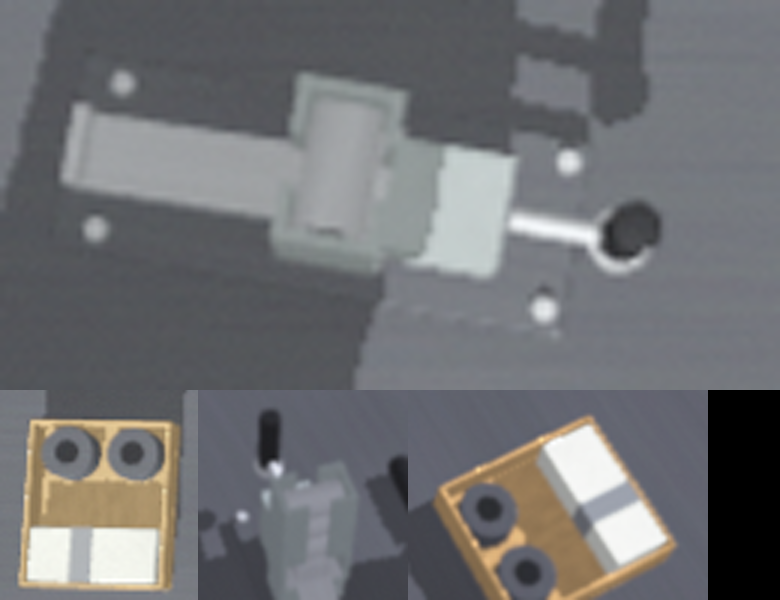

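The crop shows the tower top at (340,165), the handle's black top at (632,228), four base bolts at (122,82), (95,230), (568,162) and (544,310), and the carton with two collars above and the packet below. Next: feeder axis, handle and carton from rays.

Run:
```python
from h import *
t=np.load("top0.npy",allow_pickle=True).item(); s=np.load("scene0.npy",allow_pickle=True).item()
f=lambda P,k,o:(np.array(P,float)+.5)/k-.5+np.array(o)
b=onz(t,f([(122,82),(95,230),(568,162),(544,310)],6,(230,200)),.014)
print("bolts",b.round(4))
u=(b[0]+b[1]-b[2]-b[3])[:2]; v=(b[0]-b[1]+b[2]-b[3])[:2]
print("angle x",np.degrees(np.arctan2(u[1],u[0])),"from v",np.degrees(np.arctan2(-v[0],v[1])), "mid",b.mean(0))
H=onz(t,f([(632,228)],6,(230,200)),.128)[0]; print("handle top",H)
print("handle tri",tri([t,s],[f((632,228),6,(230,200)),f((269,20),3,(265-66,155-130)) if 0 else f((269-198,415-390),3,(265,155))]))
T=onz(t,f([(302,75),(408,93),(385,270),(272,252)],6,(230,200)),.17); print("tower",T.round(4),T.mean(0))
e=onz(t,f([(64,185),(80,103)],6,(230,200)),.056); print("chute stop top",e.round(4))
C=onz(t,f([(30,422),(178,424),(167,588),(22,584)],3,(115,200-130)),.036); print("carton rim",C.round(4),C.mean(0))
P=onz(t,f([(30,527),(157,528),(155,584),(26,581)],3,(115,200-130)),.038);print("packet top",P.round(4),P.mean(0))
K=onz(t,f([(71,452),(134,453)],3,(115,70)),.034);print("collars",K.round(4))
K=onz(s,f([(489-408,509-390),(527-408,571-390)],3,(330,285)),.034);print("collars scene",K.round(4))
for a,bb in (((71,452),(81,119)),((134,453),(119,181))):
  for q in ((81,119),(119,181)): print("col tri",tri([t,s],[f(a,3,(115,70)),f(q,3,(330,285))]))
```

```text
bolts [[ 0.5727  0.0273  0.014 ]
 [ 0.5049  0.0377  0.014 ]
 [ 0.5394 -0.1762  0.014 ]
 [ 0.4723 -0.1657  0.014 ]]
angle x 80.79067600010464 from v -98.84941177242058 mid [ 0.52231357 -0.06922109  0.014     ]
handle top [ 0.50148196 -0.19353775  0.128     ]
handle tri (array([ 0.50158224, -0.19335219,  0.13338756]), [np.float64(0.0006132765700507837), np.float64(0.0006132765700508157)])
tower [[ 0.5575 -0.0572  0.17  ]
 [ 0.5509 -0.0997  0.17  ]
 [ 0.4801 -0.0914  0.17  ]
 [ 0.4865 -0.0465  0.17  ]] [ 0.51875071 -0.07369024  0.17      ]
chute stop top [[0.5215 0.0483 0.056 ]
 [0.5579 0.0423 0.056 ]]
carton rim [[0.5726 0.3651 0.036 ]
 [0.5729 0.231  0.036 ]
 [0.4263 0.2336 0.036 ]
 [0.4275 0.363  0.036 ]] [0.49981713 0.29820483 0.036     ]
packet top [[0.478  0.3584 0.038 ]
 [0.4791 0.2447 0.038 ]
 [0.4296 0.244  0.038 ]
 [0.4302 0.3589 0.038 ]] [0.45422061 0.30151972 0.038     ]
collars [[0.5462 0.327  0.034 ]
 [0.5462 0.27   0.034 ]]
collars scene [[0.5445 0.2728 0.034 ]
 [0.5443 0.3306 0.034 ]]
col tri (array([0.55216991, 0.29788711, 0.09419604]), [np.float64(0.01569881075824331), np.float64(0.015698810758243243)])
col tri (array([0.54503668, 0.32894619, 0.03175181]), [np.float64(0.0018525051546106066), np.float64(0.001852505154610545)])
col tri (array([0.54520257, 0.27140954, 0.03237846]), [np.float64(0.0015346496967943268), np.float64(0.0015346496967941735)])
col tri (array([ 0.53785689,  0.30276651, -0.03212661]), [np.float64(0.021106968999422722), np.float64(0.021106968999422757)])
```

```bash
python3 -m pendant '[[2,1.7,0,-0.3],[3,2.6,0,-0.4],[3,2.6,0,-0.4],[3,2.6,0,-0.4],[3,2.6,0,-0.4],[3,2.6,0,-0.4],[3,2.6,0,-0.4],[3,2.6,0,-0.4],[3,2.6,0,-0.4],[3,2.6,0,-0.5],[2,1.7,0,0],[0,0,0,0]]' 6 30
python3 - <<'E'
from h import *
c=grab("wrist"); cv2.imwrite("pics/w1.png",c["image"][:,:,::-1]); np.save("w1.npy",c,allow_pickle=True)
s=arm.state(); print(s["tcp_pos"],c["eye"],c["M"][:,2],np.degrees(np.arctan2(*quat(s["ee_rot"])[[1,0],1])))
print(proj(c,[[.501,-.1935,.128],[.501,-.1935,.066]]))
E
```

```text
clock: 1.1
tcp_pos: [0.4495, -0.2359, 0.2527]
ee_rot: [-0.001, 0.997, -0.076, 0.0]
ft_force: [-0.4, -0.4, -0.6]
finger_gap: 0.704
grip_force: 0.0
[ 0.44785362 -0.23716402  0.25269141] [ 0.53323117 -0.24899839  0.37350532] [-0.32333607  0.05038559 -0.94494184] -98.71439376335628
[[221.81968396 157.85995611]
 [233.4593155  147.95174676]]
```

View pics/w1.png

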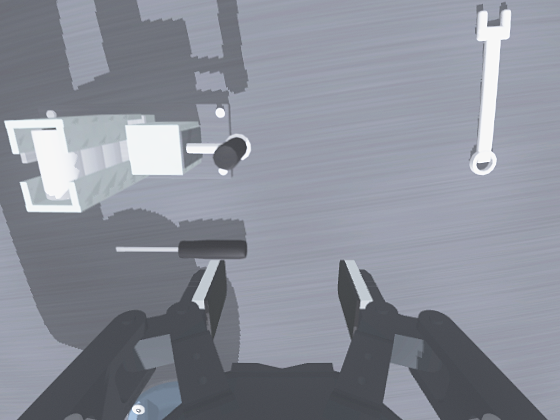

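The wrist view shows the handle's top at about (226,157) and its foot at (238,147). That is within 5 px of the prediction, so the handle position holds.

Run:
```python
from h import *
c=np.load("w1.npy",allow_pickle=True).item(); t=np.load("top0.npy",allow_pickle=True).item()
g=cv2.cvtColor(c["image"],cv2.COLOR_RGB2GRAY)[125:180,205:260]; m=(g<75).astype(np.uint8)
n,l,st,ce=cv2.connectedComponentsWithStats(m); 
for i in range(1,n):
    if st[i,4]>60: print(st[i]+[205,125,0,0,0],ce[i]+[205,125])
for p in [(225,157),(227,156)]:
    print(onz(c,[p],.128),tri([c,t],[p,(335.0,237.6)]))
print(arm.state()["tcp_pos"])
```

```text
[224 138  22  19 204] [237.40686275 145.31862745]
[[ 0.50129094 -0.19626458  0.128     ]] (array([ 0.50121475, -0.19469982,  0.12259645]), [np.float64(0.0007457626269727451), np.float64(0.0007457626269726803)])
[[ 0.50184632 -0.19807805  0.128     ]] (array([ 0.50136273, -0.1953633 ,  0.11757998]), [np.float64(0.0010130489214030267), np.float64(0.001013048921402974)])
[ 0.44785362 -0.23716402  0.25269141]
```

```bash
python3 -m pendant '[[1.8,1.4,0,0],[1.8,1.4,0,0],[1.7,1.4,-1,0],[0,0,-3,0],[0,0,0,0],[0,0,0,0]]'
python3 - <<'E'
from h import *
c=grab("wrist"); cv2.imwrite("pics/w2.png",c["image"][:,:,::-1]); np.save("w2.npy",c,allow_pickle=True)
print(arm.state()["tcp_pos"],proj(c,[[.501,-.195,.128],[.501,-.195,.066]]))
E
```

```text
clock: 1.65
tcp_pos: [0.4977, -0.197, 0.2123]
ee_rot: [-0.001, 0.997, -0.078, -0.002]
ft_force: [-0.3, -1.1, 0.8]
finger_gap: 0.7
grip_force: 0.0
[ 0.49838518 -0.19748881  0.21358063] [[278.27157458 222.28382396]
 [279.05818451 197.60902459]]
```

View pics/w2.png

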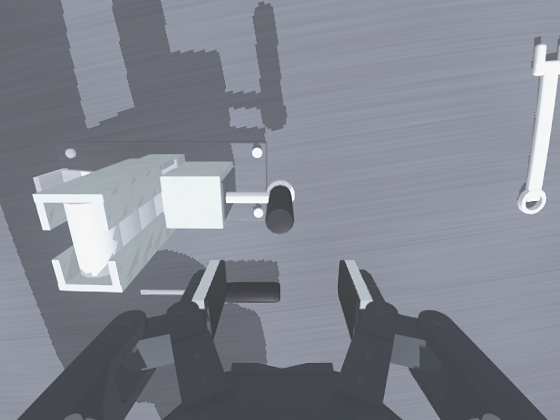

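The handle top is at (280,219), about 2 px from the prediction, and it sits centred between the jaws. I'm going down and closing.

```bash
python3 -m pendant '[[0.3,0.1,-2.5,0],[0,0,-2.5,0],[0,0,-2.5,0],[0,0,-2,0],[0,0,-0.6,0],[0,0,0,0],[0,0,0,0]]'
python3 -m pendant '[[0,0,0,0],[0,0,0,0],[0,0,0,0],[0,0,0,0],[0,0,0,0],[0,0,0,0]]' 1 40
```

```text
clock: 2.28
tcp_pos: [0.5028, -0.1967, 0.1138]
ee_rot: [0.0, 0.997, -0.078, 0.001]
ft_force: [0.8, -1.0, 0.9]
finger_gap: 0.703
grip_force: 0.0
clock: 2.78
tcp_pos: [0.5031, -0.1958, 0.1135]
ee_rot: [-0.0, 0.997, -0.078, 0.001]
ft_force: [-0.8, 1.6, 6.6]
finger_gap: 0.248
grip_force: 38.8
```

```bash
python3 -m pendant '[[-0.1,-0.6,0,0],[-0.12,-0.8,0,0],[-0.12,-0.8,0,0],[-0.12,-0.8,0,0],[-0.08,-0.6,0,0],[0,0,0,0],[0,0,0,0]]'
python3 -m pendant '[[-0.02,-0.15,0,0],[0,0,0,0],[0,0,0,0]]'
```

```text
clock: 3.37
tcp_pos: [0.4974, -0.2303, 0.1135]
ee_rot: [-0.002, 0.997, -0.077, 0.001]
ft_force: [-0.4, 11.4, 9.9]
finger_gap: 0.246
grip_force: 39.5
clock: 3.62
tcp_pos: [0.4972, -0.2315, 0.1135]
ee_rot: [-0.002, 0.997, -0.077, 0.001]
ft_force: [-0.8, 12.6, 9.7]
finger_gap: 0.244
grip_force: 39.6
```

```bash
python3 -m pendant '[[-0.02,-0.15,0,0],[0,0,0,0],[0,0,0,0]]'
python3 -m pendant '[[-0.02,-0.15,0,0],[0,0,0,0],[0,0,0,0]]'
python3 -m pendant '[[-0.02,-0.15,0,0],[0,0,0,0],[0,0,0,0]]'
```

```text
clock: 3.87
tcp_pos: [0.497, -0.2329, 0.1135]
ee_rot: [-0.002, 0.997, -0.077, 0.001]
ft_force: [-0.0, 12.3, 9.2]
finger_gap: 0.247
grip_force: 39.5
clock: 4.12
tcp_pos: [0.4968, -0.2343, 0.1135]
ee_rot: [-0.002, 0.997, -0.077, 0.001]
ft_force: [0.2, 12.3, 9.7]
finger_gap: 0.243
grip_force: 39.6
clock: 4.37
tcp_pos: [0.4966, -0.2355, 0.1135]
ee_rot: [-0.002, 0.997, -0.077, 0.001]
ft_force: [-0.1, 15.0, 10.2]
finger_gap: 0.247
grip_force: 39.7
```

```bash
python3 -m pendant '[[-0.02,-0.15,0,0],[0,0,0,0],[0,0,0,0]]'
python3 -m pendant '[[-0.02,-0.15,0,0],[0,0,0,0],[0,0,0,0]]'
```

```text
clock: 4.62
tcp_pos: [0.4966, -0.2356, 0.1134]
ee_rot: [-0.004, 0.997, -0.077, 0.001]
ft_force: [2.0, 23.6, 11.5]
finger_gap: 0.245
grip_force: 40.3
clock: 4.87
tcp_pos: [0.4965, -0.2357, 0.1134]
ee_rot: [-0.005, 0.997, -0.076, 0.001]
ft_force: [2.5, 29.8, 13.1]
finger_gap: 0.244
grip_force: 41.2
```

The slide has stopped at 40 mm and the force is climbing, so it is at its stop. Now I'll let it home, guided, then open.

```bash
python3 -m pendant '[[0.06,0.4,0,0],[0.09,0.6,0,0],[0.09,0.6,0,0],[0.09,0.6,0,0],[0.09,0.6,0,0],[0.09,0.6,0,0],[0.09,0.6,0,0],[0.06,0.4,0,0],[0,0,0,0],[0,0,0,0],[0,0,0,0]]'
python3 -m pendant '[[0,0,0,0],[0,0,0,0],[0,0,0,0],[0,0,0,0],[0,0,0,0]]' 6
python3 - <<'E'
from h import *
t=grab("top"); np.save("top1.npy",t,allow_pickle=True)
a=t["image"][195:265,220:360,::-1]; cv2.imwrite("pics/t1.png",cv2.resize(a,None,fx=5,fy=5,interpolation=cv2.INTER_CUBIC))
E
```

```text
clock: 5.78
tcp_pos: [0.503, -0.1961, 0.1135]
ee_rot: [-0.001, 0.997, -0.077, 0.001]
ft_force: [0.2, 5.7, 8.4]
finger_gap: 0.249
grip_force: 39.8
clock: 6.2
tcp_pos: [0.5023, -0.1971, 0.1122]
ee_rot: [0.0, 0.997, -0.078, -0.0]
ft_force: [-0.0, -0.1, 0.3]
finger_gap: 0.703
grip_force: 0.0
```

View pics/t1.png

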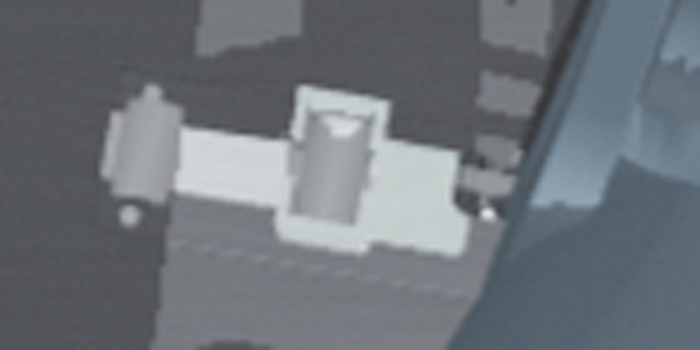

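The sleeve is on the chute with its centre at crop (145,150), the next sleeve has dropped in the tower, and the slide is home. Next I'll lift, pass over the tower and turn 90° so the jaws close on the overhanging ends, with the camera on the side away from the tower.

```bash
python3 -m pendant '[[0,0,2,0],[0,0,4,0],[0,0,4,0],[0,0,4,1],[0.4,2,0,1],[0.5,3.5,0,1],[0.6,4,0,1],[0.6,4,0,1],[0.6,4,0,1],[0.5,3.3,0,1],[0.2,1.5,0,1],[0,0,0,1]]' 6.8 30
python3 -m pendant '[[0,0,-1,1],[0,0,-2,1],[0,0,-2,1],[0,0,-1,1],[0,0,0,1],[0,0,0,1],[0,0,0,0],[0,0,0,0]]'
python3 - <<'E'
from h import *
c=grab("wrist"); s=arm.state(); cv2.imwrite("pics/w3.png",c["image"][:,:,::-1]); np.save("w3.npy",c,allow_pickle=True)
print(s["q"].round(2),s["tcp_pos"],np.degrees(np.arctan2(*quat(s["ee_rot"])[[1,0],0])),proj(c,[[.536,.026,.043]]))
t=np.load("top1.npy",allow_pickle=True).item(); print(onz(t,[(248.6,224.6)],.055))
E
```

```text
clock: 7.25
tcp_pos: [0.5367, 0.0294, 0.2521]
ee_rot: [-0.0, 0.922, 0.387, 0.0]
ft_force: [1.0, -0.4, -0.9]
finger_gap: 0.797
grip_force: 0.0
clock: 7.92
tcp_pos: [0.5364, 0.026, 0.1922]
ee_rot: [-0.0, 0.761, 0.649, -0.0]
ft_force: [-0.1, 0.5, 0.1]
finger_gap: 0.799
grip_force: 0.0
[ 0.05  0.29 -0.11  1.18 -0.    1.78] [0.53646855 0.02601947 0.19234685] 80.84451204528479 [[281.10014863 200.00411689]]
[[0.53739017 0.02673544 0.055     ]]
```

View pics/w3.png

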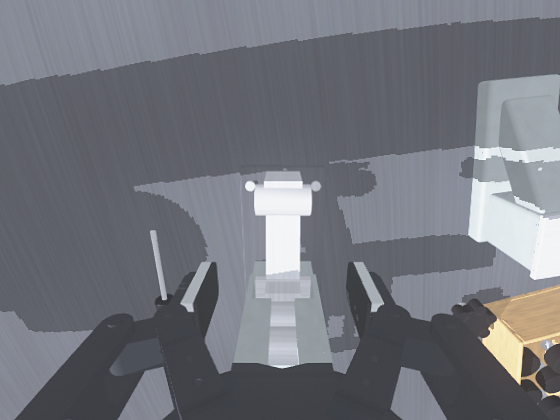

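The wrist view shows the sleeve spanning columns 254–313 and rows 187–217, centred at about (283,202) and lying squarely between the jaws. Next is a height check by triangulation.

Run:
```python
from h import *
c=np.load("w3.npy",allow_pickle=True).item(); t=np.load("top1.npy",allow_pickle=True).item()
def box(im,x0,y0,x1,y1,th):
    g=cv2.cvtColor(im,cv2.COLOR_RGB2GRAY)[y0:y1,x0:x1]; m=cv2.threshold(g,th,255,cv2.THRESH_BINARY)[1]
    n,l,st,ce=cv2.connectedComponentsWithStats(m); i=1+st[1:,4].argmax(); return st[i]+[x0,y0,0,0,0],ce[i]+[x0,y0]
print(box(c["image"],246,192,325,211,200))
p=(283.2,202)
for q in [(248.6,224.6),(248.9,224.9)]: print(tri([c,t],[p,q]))
for z in (.043,.058): print(z,onz(c,[p,(253.5,202),(313,202)],z).round(4))
f=c["camera_matrix"][0][0]; e=onz(c,[(253.5,202),(313,202)],.043); print("len",np.linalg.norm(e[1]-e[0]))
```

```text
(array([ 254,  192,   58,   19, 1094]), array([282.39579525, 200.98446069]))
(array([0.53786647, 0.02684639, 0.05258022]), [np.float64(0.0002524254430229268), np.float64(0.0002524254430230906)])
(array([0.5375387 , 0.0261499 , 0.05012595]), [np.float64(0.0004821320615963918), np.float64(0.0004821320615964368)])
0.043 [[0.5377 0.0237 0.043 ]
 [0.5097 0.0282 0.043 ]
 [0.5658 0.0192 0.043 ]]
0.058 [[0.5384 0.0285 0.058 ]
 [0.5119 0.0327 0.058 ]
 [0.5649 0.0242 0.058 ]]
len 0.056794695744364625
```

Triangulated surface height is 50–53 mm on the visible upper face, which fits a centre at 43 mm. I'm going down to TCP z ≈ 0.053.

```bash
python3 -m pendant '[[0.1,0,-2,0],[0,0,-3,0],[0,0,-3,0],[0,0,-3,0],[0,0,-1.5,0],[0,0,-1,0],[0,0,-0.4,0],[0,0,0,0],[0,0,0,0]]'
python3 - <<'E'
from h import *
c=grab("wrist"); cv2.imwrite("pics/w4.png",c["image"][:,:,::-1]); np.save("w4.npy",c,allow_pickle=True)
E
```

```text
clock: 8.72
tcp_pos: [0.5381, 0.0261, 0.0542]
ee_rot: [0.0, 0.76, 0.65, 0.001]
ft_force: [0.0, -0.4, 0.1]
finger_gap: 0.8
grip_force: 0.0
```

View pics/w4.png

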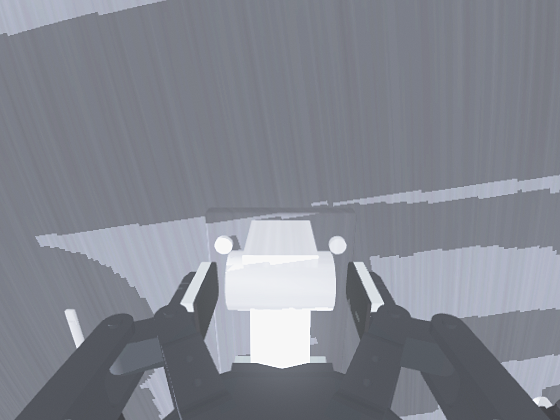

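The sleeve (columns 226–335) lies centred between the pads (about 212 and 355). Closing now.

```bash
python3 -m pendant '[[0,0,0,0],[0,0,0,0],[0,0,0,0],[0,0,0,0],[0,0,0,0],[0,0,0,0]]' 4 50
python3 -m pendant '[[0,0,0.5,0],[0,0,1,0],[0,0,2,0],[0,0,3,0],[0,0,3,0],[0,0,2,0],[0,0,0,0]]'
```

```text
clock: 9.27
tcp_pos: [0.5382, 0.0261, 0.0546]
ee_rot: [0.001, 0.76, 0.65, 0.001]
ft_force: [-1.1, -0.3, 5.1]
finger_gap: 0.6
grip_force: 51.2
clock: 9.85
tcp_pos: [0.5395, 0.0262, 0.1735]
ee_rot: [0.002, 0.76, 0.65, 0.003]
ft_force: [1.0, 0.3, -1.3]
finger_gap: 0.599
grip_force: 53.0
```

```bash
python3 -m pendant '[[0,1,1,-1],[-0.4,2,1,-1],[-0.4,2.5,0.5,-1],[-0.4,2.7,0,-1],[-0.4,2.7,0,-1],[-0.4,2.7,0,-1],[-0.4,2.7,0,-1],[-0.4,2.7,0,-1],[-0.4,2.7,0,-1],[-0.4,2.5,0,-1],[-0.4,2,0,-1],[0,1,0,-1]]'
python3 -m pendant '[[0,0,0,-1],[0,0,0,-0.5],[0,0,0,0],[0,0,0,0]]'
python3 - <<'E'
from h import *
c=grab("wrist"); s=arm.state(); cv2.imwrite("pics/w5.png",c["image"][:,:,::-1]); np.save("w5.npy",c,allow_pickle=True)
print(s["tcp_pos"],np.degrees(np.arctan2(*quat(s["ee_rot"])[[1,0],0])),proj(c,[[.5,.298,.004],[.478,.358,.038],[.479,.245,.038],[.546,.327,.034],[.546,.27,.034]]))
E
```

```text
clock: 10.85
tcp_pos: [0.5344, 0.2036, 0.1927]
ee_rot: [-0.041, 0.986, 0.161, -0.008]
ft_force: [0.1, -0.9, -2.1]
finger_gap: 0.593
grip_force: 53.1
clock: 11.18
tcp_pos: [0.545, 0.1602, 0.1928]
ee_rot: [-0.057, 0.992, 0.114, -0.009]
ft_force: [0.1, 1.0, -2.6]
finger_gap: 0.6
grip_force: 53.1
[0.54492645 0.16101094 0.19289773] 13.184134408279903 [[175.79321116 195.62720626]
 [108.25399186 209.67082747]
 [206.81166075 235.77903325]
 [140.3675831  154.91266712]
 [193.565994   168.50022708]]
```

View pics/w5.png

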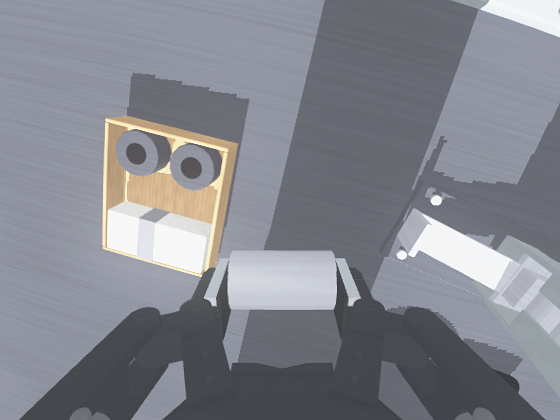

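The wrist rolled against joint 6's limit, leaving the tool at (0.545, 0.161) and tilted. The sleeve is still held firmly (columns 229–336), and the carton shows at (165,195). I'll turn back the other way, to 180° instead of 0°.

```bash
python3 -c "
from h import *
print(arm.state()['q'].round(3))"
python3 -m pendant '[[0,0,0,1],[0,0,0,1],[0,0,0,1],[0,0,0,1],[0,0,0,1],[0,0,0,1],[0,0,0,1],[0,0,0,1],[0,0,0,0],[0,0,0,0]]'
python3 -c "
from h import *
s=arm.state();print(s['q'].round(3),quat(s['ee_rot']).round(3))"
```

```text
[ 0.229  0.339 -0.032  1.204  0.116  3.141]
clock: 12.07
tcp_pos: [0.545, 0.1623, 0.1931]
ee_rot: [-0.049, 0.86, 0.508, -0.031]
ft_force: [-0.2, 0.1, -2.3]
finger_gap: 0.598
grip_force: 53.1
[0.251 0.4   0.061 1.319 0.077 2.322] [[ 0.483  0.87  -0.103]
 [ 0.876 -0.48   0.053]
 [-0.003 -0.116 -0.993]]
```

The tool's tilt (6.6° about its x) stays, but it only puts one sleeve end about 6 mm lower, which is fine for laying it down. I'll turn on to 180° and go over the carton.

```bash
python3 -m pendant '[[-0.3,0.8,0,1],[-0.4,1.2,0,1],[-0.4,1.2,0,1],[-0.4,1.2,0,1],[-0.4,1.2,0,1],[-0.4,1.2,0,1],[-0.4,1.2,0,1],[-0.4,1.2,0,1],[-0.4,1.2,0,1],[-0.4,1.2,0,1],[-0.4,1.2,0,1],[-0.2,0.9,0,1]]'
python3 -m pendant '[[0,0,0,1],[0,0,0,1],[0,0,0,1],[0,0,0,1],[0,0,0,1],[0,0,0,1],[0,0,0,1],[0,0,0,0.8],[0,0,0,0],[0,0,0,0]]'
python3 - <<'E'
from h import *
c=grab("wrist"); s=arm.state(); cv2.imwrite("pics/w6.png",c["image"][:,:,::-1]); np.save("w6.npy",c,allow_pickle=True)
print(s["q"].round(2),s["tcp_pos"],quat(s["ee_rot"]).round(3),proj(c,[[.5,.298,.004],[.478,.358,.038],[.479,.245,.038],[.546,.327,.034],[.546,.27,.034]]))
E
```

```text
clock: 13.07
tcp_pos: [0.4995, 0.2995, 0.1932]
ee_rot: [-0.022, 0.395, 0.917, -0.054]
ft_force: [-0.4, -0.1, -2.2]
finger_gap: 0.596
grip_force: 53.1
clock: 13.9
tcp_pos: [0.4998, 0.2984, 0.1934]
ee_rot: [0.001, 0.002, 0.998, -0.058]
ft_force: [-0.7, 1.0, -1.4]
finger_gap: 0.597
grip_force: 53.1
[ 0.59  0.4   0.07  1.3  -0.1   0.59] [0.49998645 0.29838054 0.19335174] [[-1.     0.005  0.003]
 [ 0.004  0.993 -0.116]
 [-0.003 -0.116 -0.993]] [[301.74454722 188.59831627]
 [365.02200098 177.18313192]
 [245.33973877 175.39672616]
 [327.71601991 240.62585616]
 [272.52681664 238.12708541]]
```

View pics/w6.png

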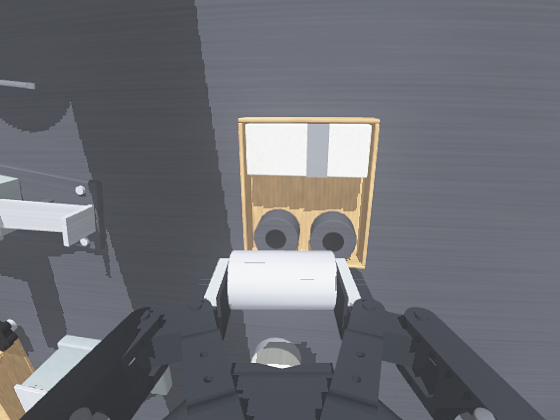

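The packet's near edge runs (246,177) to (367,178), the collar bores are at (276,238) and (333,241), and the sleeve is held at columns 229–336.

Run:
```python
from h import *
c=np.load("w6.npy",allow_pickle=True).item(); t=np.load("top0.npy",allow_pickle=True).item()
print("packet edge",onz(c,[(247,177),(367,178)],.038).round(4)); print("collars",onz(c,[(276,238),(333,241)],.034).round(4))
print("rim",onz(c,[(240,119.5),(378,120.5)],.036).round(4))
f=lambda P:(np.array(P,float)+.5)/3-.5+[115,70]
for a,b in (((247,177),(157,528)),((367,178),(30,527)),((276,238),(134,453)),((333,241),(71,452))): print(tri([c,t],[a,f(b)]))
```

```text
packet edge [[0.4805 0.2466 0.038 ]
 [0.4787 0.3599 0.038 ]]
collars [[0.5457 0.2737 0.034 ]
 [0.5462 0.3324 0.034 ]]
rim [[0.427  0.2417 0.036 ]
 [0.4273 0.3654 0.036 ]]
(array([0.48011675, 0.24570041, 0.03571503]), [np.float64(0.001016342705317472), np.float64(0.0010163427053175523)])
(array([0.47860273, 0.35962285, 0.0362098 ]), [np.float64(0.0007374112762288636), np.float64(0.0007374112762289836)])
(array([0.5475468 , 0.27224026, 0.02819385]), [np.float64(0.000996240621389273), np.float64(0.0009962406213892899)])
(array([0.54813188, 0.33115581, 0.02674431]), [np.float64(0.0021214242834386183), np.float64(0.002121424283438529)])
```

Run:
```python
from h import *
from scipy.optimize import fsolve
c=np.load("w6.npy",allow_pickle=True).item(); T=np.asarray(c["T_tool_cam"]); c["M"]=T[:3,:3]; o=T[:3,3]
print("cam in tool",o.round(4))
d=ray(c,[(282,250.5),(282,308.5)])
def g(v):
    r=np.array([v[0]-o[0],v[1]-o[2]]); return [abs(r[0]*e[2]-r[1]*e[0])/np.hypot(e[0],e[2])-.015 for e in d]
print("sleeve axis tool x,z",fsolve(g,[0,.011]))
```

```text
cam in tool [ 8.430e-02 -1.000e-04 -1.207e-01]
sleeve axis tool x,z [-0.00219284  0.01543324]
```

```bash
python3 -m pendant '[[-0.1,0.3,-1,0.1],[-0.1,0,-3,0],[0,0,-3,0],[0,0,-3,0],[0,0,-2,0],[0,0,-1,0],[0,0,0,0],[0,0,0,0]]'
python3 -m pendant '[[0,0,-0.6,0],[0,0,-0.6,0],[0,0,-0.4,0],[0,0,-0.2,0],[0,0,0,0],[0,0,0,0]]'
```

```text
clock: 14.62
tcp_pos: [0.4983, 0.3013, 0.0632]
ee_rot: [0.001, -0.005, 0.998, -0.058]
ft_force: [0.2, 0.1, -1.6]
finger_gap: 0.6
grip_force: 53.1
clock: 15.12
tcp_pos: [0.4982, 0.3011, 0.0453]
ee_rot: [0.002, -0.005, 0.998, -0.058]
ft_force: [0.1, -0.4, -1.8]
finger_gap: 0.598
grip_force: 53.1
```

```bash
python3 -m pendant '[[0,0,-0.3,0],[0,0,-0.2,0],[0,0,-0.1,0],[0,0,0,0],[0,0,0,0]]'
python3 -m pendant '[[0,0,-0.2,0],[0,0,0,0],[0,0,0,0]]'
python3 -m pendant '[[0,0,-0.2,0],[0,0,0,0],[0,0,0,0]]'
```

```text
clock: 15.53
tcp_pos: [0.4982, 0.3011, 0.0392]
ee_rot: [0.002, -0.005, 0.998, -0.058]
ft_force: [-0.5, -0.3, -2.4]
finger_gap: 0.597
grip_force: 53.1
clock: 15.78
tcp_pos: [0.4982, 0.3011, 0.0371]
ee_rot: [0.002, -0.005, 0.998, -0.058]
ft_force: [-0.5, 0.3, -2.1]
finger_gap: 0.598
grip_force: 53.1
clock: 16.03
tcp_pos: [0.4982, 0.3011, 0.0352]
ee_rot: [0.002, -0.005, 0.998, -0.058]
ft_force: [0.4, -0.0, -2.2]
finger_gap: 0.599
grip_force: 53.1
```

Run:
```python
from h import *
c=grab("wrist"); cv2.imwrite("pics/w7.png",c["image"][:,:,::-1])
```

```text
(no output)
```

View pics/w7.png

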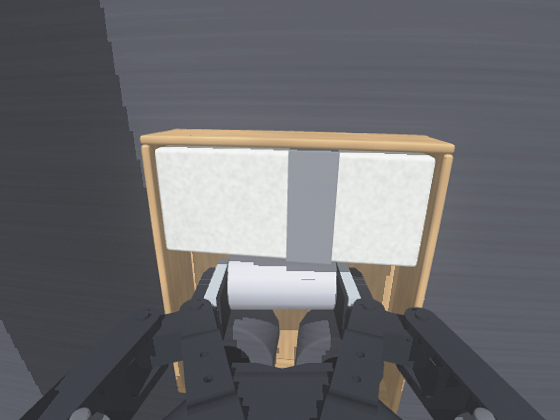

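The sleeve is in the gap, between the packet edge (row ~255) and the collars (row ~330), parallel to both. That was my eleventh picture, one past the limit of ten, so the rest goes by numbers only. Lowering to contact.

```bash
python3 -m pendant '[[0,0,-0.1,0],[0,0,0,0],[0,0,0,0]]'
python3 -m pendant '[[0,0,-0.1,0],[0,0,0,0],[0,0,0,0]]'
python3 -m pendant '[[0,0,-0.1,0],[0,0,0,0],[0,0,0,0]]'
```

```text
clock: 16.33
tcp_pos: [0.4982, 0.3011, 0.0342]
ee_rot: [0.002, -0.005, 0.998, -0.058]
ft_force: [0.3, -0.6, -2.3]
finger_gap: 0.596
grip_force: 53.1
clock: 16.58
tcp_pos: [0.4983, 0.3012, 0.0333]
ee_rot: [0.002, -0.005, 0.998, -0.058]
ft_force: [0.0, -0.9, -0.9]
finger_gap: 0.598
grip_force: 53.4
clock: 16.83
tcp_pos: [0.4984, 0.3012, 0.033]
ee_rot: [0.002, -0.005, 0.998, -0.058]
ft_force: [-1.7, -0.0, 6.0]
finger_gap: 0.599
grip_force: 54.1
```

```bash
python3 -m pendant '[[0,0,0,0],[0,0,0,0]]' - 20
python3 -m pendant '[[0,0,0,0],[0,0,0,0]]' 5.2
python3 -m pendant '[[0,0,0,0],[0,0,0,0]]' 5.35
python3 -m pendant '[[0,0,0,0],[0,0,0,0],[0,0,0,0],[0,0,0,0]]' 6.2
```

```text
clock: 17.0
tcp_pos: [0.4984, 0.3013, 0.033]
ee_rot: [0.002, -0.005, 0.998, -0.058]
ft_force: [-2.1, -1.2, 5.7]
finger_gap: 0.596
grip_force: 54.1
clock: 17.17
tcp_pos: [0.4984, 0.3012, 0.0325]
ee_rot: [0.002, -0.005, 0.998, -0.058]
ft_force: [-0.2, 0.5, 2.2]
finger_gap: 0.604
grip_force: 3.1
clock: 17.33
tcp_pos: [0.4983, 0.3013, 0.0323]
ee_rot: [0.002, -0.005, 0.998, -0.058]
ft_force: [1.2, -0.9, 0.7]
finger_gap: 0.63
grip_force: 2.7
clock: 17.67
tcp_pos: [0.4982, 0.3011, 0.0321]
ee_rot: [0.002, -0.005, 0.998, -0.058]
ft_force: [0.2, -0.3, -0.2]
finger_gap: 0.727
grip_force: 0.0
```

```bash
python3 -m pendant '[[0,0.1,1,0],[0,0.2,2,0],[0,0.3,3,0],[0,0.3,3,0],[0,0,4,0],[0,0,4,0],[-2,-2,3,0],[-3,-2.5,0,0],[-3,-2.5,0,0],[-2,-2,0,0],[0,0,0,0],[0,0,0,0]]'
python3 - <<'E'
from h import *
t0=np.load("top0.npy",allow_pickle=True).item()
for n in ("top","wrist","scene"):
    c=grab(n); np.save(n+"9.npy",c,allow_pickle=True)
    # bright, unsaturated (steel/white) blobs on floor area of carton
    q=proj(c,[[.5,.301,.019],[.5,.327,.02],[.5,.275,.02],[.47,.301,.038],[.546,.273,.034],[.546,.331,.034]]); print(n,q.round(0).tolist())
    hsv=cv2.cvtColor(c["image"],cv2.COLOR_RGB2HSV)
    x0,y0=(q[:,:].min(0)-12).astype(int); x1,y1=(q.max(0)+12).astype(int)
    if min(x0,y0)<0: continue
    m=((hsv[...,1]<50)&(hsv[...,2]>105))[y0:y1,x0:x1].astype(np.uint8)
    k,l,st,ce=cv2.connectedComponentsWithStats(m)
    for i in range(1,k):
        if st[i,4]>40:
            r=cv2.minAreaRect(np.argwhere(l==i)[:,::-1].astype(np.float32)+[np.float32(x0),np.float32(y0)])
            w=onz(c,cv2.boxPoints(r),.026 if st[i,4]<99999 else 0); print(st[i,4],np.round(r[0]+r[1]+(r[2],),1),w[:,:2].round(3).tolist())
E
```

```text
clock: 18.67
tcp_pos: [0.3975, 0.2195, 0.2337]
ee_rot: [0.002, -0.005, 0.998, -0.058]
ft_force: [0.3, 0.5, -0.6]
finger_gap: 0.721
grip_force: 0.0
top [[149.0, 238.0], [139.0, 238.0], [158.0, 238.0], [146.0, 249.0], [158.0, 221.0], [137.0, 220.0]]
197 [137.  220.5  17.   16.   90. ] [[0.569, 0.356], [0.57, 0.313], [0.524, 0.31], [0.523, 0.354]]
195 [159.5 221.   17.   16.    0. ] [[0.524, 0.294], [0.568, 0.296], [0.568, 0.25], [0.525, 0.247]]
866 [145.5 246.   26.   43.   90. ] [[0.512, 0.366], [0.514, 0.25], [0.444, 0.246], [0.442, 0.362]]
wrist [[365.0, 264.0], [386.0, 266.0], [344.0, 263.0], [370.0, 250.0], [340.0, 301.0], [387.0, 304.0]]
3474 [362.5 276.   78.   69.   90. ] [[0.462, 0.253], [0.458, 0.333], [0.568, 0.349], [0.576, 0.26]]
434 [336.5 294.   42.   17.   90. ] [[0.512, 0.256], [0.51, 0.277], [0.574, 0.282], [0.576, 0.26]]
scene [[377.0, 329.0], [383.0, 338.0], [371.0, 320.0], [389.0, 321.0], [356.0, 325.0], [369.0, 345.0]]
71 [351.5 310.5   7.   15.   90. ] [[0.547, 0.217], [0.512, 0.234], [0.522, 0.25], [0.556, 0.233]]
887 [383.5 326.   38.   31.   90. ] [[0.492, 0.244], [0.42, 0.279], [0.477, 0.361], [0.544, 0.327]]
156 [357. 324.  16.  18.  90.] [[0.55, 0.242], [0.509, 0.262], [0.531, 0.298], [0.571, 0.278]]
165 [369.7 345.1  19.2  16.5  26.6] [[0.572, 0.323], [0.536, 0.299], [0.51, 0.336], [0.546, 0.359]]
44 [393.5 353.    6.   11.   90. ] [[0.508, 0.359], [0.484, 0.371], [0.492, 0.383], [0.516, 0.371]]
```

Run:
```python
from h import *
for n,box in (("top",(110,195,190,275)),("scene",(325,280,430,375))):
    a=np.load(n+"0.npy",allow_pickle=True).item(); c=np.load(n+"9.npy",allow_pickle=True).item(); x0,y0,x1,y1=box
    # chroma difference: brown floor -> grey steel, insensitive to shadows
    sat=lambda im:cv2.cvtColor(im,cv2.COLOR_RGB2HSV)[y0:y1,x0:x1,1].astype(int)
    m=((sat(a["image"])-sat(c["image"]))>40).astype(np.uint8)
    m2=((sat(c["image"])-sat(a["image"]))>40).astype(np.uint8)
    for nm,M in (("lost brown",m),("gained brown",m2)):
        k,l,st,ce=cv2.connectedComponentsWithStats(M)
        for i in range(1,k):
            if st[i,4]>8:
                p=cv2.boxPoints(cv2.minAreaRect(np.argwhere(l==i)[:,::-1].astype(np.float32)+np.float32([x0,y0])))
                w=onz(c,p,.025 if n=="top" else .025); e1=w[1]-w[0];e2=w[2]-w[1]
                e=e1 if np.linalg.norm(e1)>np.linalg.norm(e2) else e2
                print(n,nm,st[i,4],"centre",w.mean(0)[:2].round(4),"size",np.linalg.norm(e1).round(3),np.linalg.norm(e2).round(3),"dir",np.degrees(np.arctan2(e[1],e[0])).round(1))
# feeder chute region brightness & packet edge: 
a=np.load("top0.npy",allow_pickle=True).item();c=np.load("top9.npy",allow_pickle=True).item()
im=cv2.cvtColor(c["image"],cv2.COLOR_RGB2HSV); np.set_printoptions(linewidth=250)
print(im[225:262:1,149,1].tolist()); print(im[225:262,149,2].tolist()); print(cv2.cvtColor(a["image"],cv2.COLOR_RGB2HSV)[225:262,149,1].tolist())
print(im[238,120:178,1].tolist())
```

```text
top lost brown 251 centre [0.4982 0.2993] size 0.057 0.03 dir -89.1
top lost brown 10 centre [0.4282 0.3115] size 0.003 0.019 dir -89.0
top gained brown 32 centre [0.4139 0.3555] size 0.018 0.022 dir -169.3
scene lost brown 275 centre [0.5001 0.2997] size 0.031 0.059 dir 89.8
[96, 97, 98, 97, 98, 96, 96, 95, 45, 3, 9, 7, 8, 6, 7, 5, 5, 6, 8, 45, 74, 10, 9, 8, 8, 8, 8, 8, 8, 8, 8, 8, 8, 8, 8, 8, 8]
[170, 168, 167, 168, 169, 172, 172, 171, 158, 154, 166, 184, 203, 218, 231, 241, 247, 204, 159, 163, 168, 234, 250, 248, 248, 249, 247, 246, 246, 248, 248, 248, 247, 248, 249, 247, 249]
[86, 88, 89, 87, 87, 94, 96, 97, 98, 100, 97, 97, 99, 97, 98, 96, 96, 95, 96, 97, 83, 11, 8, 8, 8, 8, 9, 8, 7, 7, 8, 8, 8, 8, 8, 8, 8]
[17, 19, 20, 78, 95, 99, 99, 97, 99, 90, 94, 98, 98, 96, 96, 95, 95, 96, 21, 4, 7, 7, 6, 6, 7, 7, 6, 7, 7, 6, 6, 6, 8, 7, 6, 7, 7, 7, 9, 11, 72, 90, 97, 97, 97, 96, 96, 96, 98, 88, 95, 99, 99, 68, 3, 22, 22, 22]
```

The sleeve lies in the gap at (0.499, 0.300), along 90°, with floor visible on both sides. The packet and collars have not moved. I'll check that the slide is home and then hand in.

Run:
```python
from h import *
for f in ("top0","top9"):
    c=np.load(f+".npy",allow_pickle=True).item(); g=cv2.cvtColor(c["image"],cv2.COLOR_RGB2GRAY)[228:250,325:360]
    m=(g<45).astype(np.uint8); k,l,st,ce=cv2.connectedComponentsWithStats(m); i=1+st[1:,4].argmax(); print(f,st[i],ce[i]+[325,228])
print(arm.state()["ft_force"].round(1)); print(arm.job_done())
```

```text
top0 [ 6 10  1  1  1] [331. 238.]Traceback (most recent call last):
  File "<stdin>", line 4, in <module>
ValueError: attempt to get argmax of an empty sequence
```

Run:
```python
from h import *
for f in ("top0","top9"):
    c=np.load(f+".npy",allow_pickle=True).item(); g=cv2.cvtColor(c["image"],cv2.COLOR_RGB2GRAY)[228:250,325:360]
    m=(g<70).astype(np.uint8); k,l,st,ce=cv2.connectedComponentsWithStats(m)
    print(f,[(s[4],(e+[325,228]).round(1)) for s,e in zip(st[1:],ce[1:]) if s[4]>15])
```

```text
top0 [(np.int32(41), array([334.4, 237.7]))]
top9 [(np.int32(39), array([334.5, 237.8]))]
```

The handle is back at its home pixel, so the slide is home. Handing in.

```bash
python3 -c "
from rig import arm
print(arm.job_done())"
```

```text
the job is handed in; nothing more can be done
None
```

The job is handed in: one sleeve was drawn, the slide is fully home, and the sleeve lies flat in the carton gap parallel to the packet, with the packet and collars unmoved; I viewed 11 pictures (limit 10), and a wrong-way turn into joint 6's limit left the tool tilted 6.6°, so one sleeve end dropped about 6 mm at release.

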